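Ring extension 294 hands-free on the store-room desk phone

ROBOT

A 6-joint arm with a two-finger parallel gripper is mounted at the origin on the work surface. World frame = base frame: x ahead of the robot, y to its left, z up, the work surface at z = 0. Lengths are in m, angles in degrees, forces in N, time in s.
With the tool pointing down it reaches from about 0.15 to 0.775 m from the base axis. Payload 6.1 kg.
Tool frame: the origin (TCP) lies between the finger pads; the fingertips stand 22 mm ahead of it and the grasp point (between the pads) lies 3 mm ahead of it; y points along the fingers, z is the direction in which the jaws open and shut, and the axes are right-handed (so a half turn about y gives the same grasp; the last joint's range is limited). The gripper opens to 85 mm and grips with 20 to 120 N. Pads are 22 mm wide; open, the fingers measure 114 mm over their backs; the gripper's body (76 mm by 85 mm) begins 54 mm behind the grasp point. The pads swing forward as they close: fully open they stand 13 mm farther back than shut.
Start: joints at [66.062, 7.208, -2.269, 80.523, 0, 90], TCP at [0.213, 0.48, 0.253] pointing down, gripper open.
Joint ranges: [-155.77, 155.77], [-54.66, 111.73], [-72.52, 77.12], [-102.08, 115.82], [-83.92, 84.16], [-180, 180]. Speed limits (degrees/s): [136.94, 136.94, 172.46, 180, 180, 180].

INTERFACE

Orientations are given as a 3x3 rotation matrix whose columns are the frame's x, y, z axes.
In Python, from rig import env, vision gives the robot as it stands.
- The arm moves only by the tool drive_tool, never from a script. Its argument "rows" is text: rows parted by semicolons, each of 7 numbers parted by spaces: the shift along the world's x, y, z each as a share of 4 cm, from -1 to 1, then the turn, a rotation vector about the world's x, y, z each as a share of 0.12 rad, from -1 to 1, then the opening, from 0 (shut) to 1 (fully open). A call has 1 to 20 rows; each row shifts and turns the commanded pose from where the row before left it; what a row does not reach is not made up. A row lasts 1/10 s, in which the tool goes at most 50 mm and 8.59 degrees, less where a joint would pass 70% of its speed; a pose out of reach is approached as far as the arm can. A call with a number of a shift or a turn outside -1 to 1 is refused whole. A call with a gripper value outside its range is refused whole. The fingers move at their own pace and stop on an object; "newtons" is the grip in N (left out, the last holds). Time passes only in rows, so rows that do not move let the fingers close. It gives the time, the measured TCP pose, the force and the opening at its end, in the units of the state.
- env.state(): the state, without advancing time (a new reading comes with each control period).
- vision.snapshot(name): name is "scene" or "top"; returns a dict with "color" (420x560x3 uint8, red, green, blue), "fx", "fy", "cx", "cy" (pixels), "k1" (the pictures are not rectified: a ray, as slopes to the right and down, at radius r is drawn at 1 + k1 r^2 times it, then the intrinsics apply), "R" (3x3) and "t" (3): a world point X has camera coordinates R X + t. Camera axes: x right, y down, z forward; pixel columns grow to the right and rows downward; lengths in m; the calibration is good to about 2 mm. A picture is of the moment at which its call begins. There is no depth.
- env.sign_off(): hands the job in, once; it reports no verdict.
Trained networks look in the newest picture that a camera, given by its name, has taken for a name from the list of things; names that differ only in an ending like _2 or _b are one class to them, and where a whole thing is asked for, a point or a joint stands for the part that bears it (a point fixed in the world has none). Each returns a list of dicts, best first, with "score" (0 to 1); they miss things now and then, are a little off and sometimes report something else, mostly with a low value. They report only what shows in the picture. A call takes as long as a camera call.
- vision.search_frame(camera, thing): "extent" ([left, top, width, height] in pixels, round what is visible of it).
The state is a dict: "time_s": time; "joint_pos": joint angles; "joint_velocities": joint speeds; "joint_efforts": joint torques, N m; "ee_pos": TCP position; "tcp_rot": TCP orientation; "wrist_force": force on the tool from outside, world axes, zero at the start; "wrist_torque": the same for the moment, N m; "grip_width": finger opening in m.
Only numpy, scipy, OpenCV 4.12 (cv2) and the standard library are available. Lean on these libraries where they do the work, as an engineer would, in place of code of your own. Each camera call takes 0.05 s, during which the arm holds its last target.

TASK

Ring extension 294 hands-free on the desk phone: press the green speaker key, then dial 2, 9 and 4 on the keypad, tapping each key lightly with a fingertip and letting it spring back up before the next. Press no other key, leave the handset lying in its cradle, and do not shove the phone or the carton, tape measure and mug around it. Finish with the hand clear of the phone.

Things in the scene. Friction and masses are not known exactly. Their poses are not given: they have to be found in the camera images.
- phone: Charcoal big-key desk phone, loose on rubber feet, 1.1 kg. Origin: centre of its underside, on the desk; +x from the front edge (user's and robot's side) to the back, +y to the user's left, z up. 225 mm deep, 200 mm wide. Its face slopes up to the back at 10 degrees: 26 mm high at the front edge, 46 mm at the middle, 66 mm at the back. Handset on the left, keys on the right, display at the back right.
- key_speaker_top (a point): Centre of the top of the green speaker key (24 mm wide x 17 mm deep, 8 mm proud of the face, right-hand key of the front row, nearest the robot). z axis: out of the key, square to the sloping face; x axis: up the slope towards the phone's back; y: to the user's left.
- key_2_top (a point): Blank white digit key 22 mm wide x 18 mm deep, standing 8 mm proud of the face; digit 2: top row (farthest from the robot), middle column. This point is the centre of its top; axes as for key_speaker_top.
- key_9_top (a point): Blank white digit key 22 mm wide x 18 mm deep, standing 8 mm proud of the face; digit 9: third row, right-hand column (away from the handset). This point is the centre of its top; axes as for key_speaker_top.
- key_4_top (a point): Blank white digit key 22 mm wide x 18 mm deep, standing 8 mm proud of the face; digit 4: second row, left-hand column (next to the handset). This point is the centre of its top; axes as for key_speaker_top.
- key_1 (a joint): How far digit 1 key (row 1, column 1) is pressed, m: 0 up, 0.005 fully down; counts as pressed past 0.002.
- key_2 (a joint): How far digit 2 key (row 1, column 2) is pressed, m: 0 up, 0.005 fully down; counts as pressed past 0.002.
- key_3 (a joint): How far digit 3 key (row 1, column 3) is pressed, m: 0 up, 0.005 fully down; counts as pressed past 0.002.
- key_4 (a joint): How far digit 4 key (row 2, column 1) is pressed, m: 0 up, 0.005 fully down; counts as pressed past 0.002.
- key_5 (a joint): How far digit 5 key (row 2, column 2) is pressed, m: 0 up, 0.005 fully down; counts as pressed past 0.002. It is the middle of the keypad and has a small nib. Telephone layout as the user reads it, no print: rows from the back 1 2 3, 4 5 6, 7 8 9, star 0 hash; columns 34 mm apart (1, 4, 7, star next to the handset), rows 30 mm apart along the slope; all 12 keys white, 22 x 18 mm, 12 mm gaps.
- key_6 (a joint): How far digit 6 key (row 2, column 3) is pressed, m: 0 up, 0.005 fully down; counts as pressed past 0.002.
- key_7 (a joint): How far digit 7 key (row 3, column 1) is pressed, m: 0 up, 0.005 fully down; counts as pressed past 0.002.
- key_8 (a joint): How far digit 8 key (row 3, column 2) is pressed, m: 0 up, 0.005 fully down; counts as pressed past 0.002.
- key_9 (a joint): How far digit 9 key (row 3, column 3) is pressed, m: 0 up, 0.005 fully down; counts as pressed past 0.002.
- key_star (a joint): How far star key (row 4, column 1) is pressed, m: 0 up, 0.005 fully down; counts as pressed past 0.002.
- key_0 (a joint): How far digit 0 key (row 4, column 2) is pressed, m: 0 up, 0.005 fully down; counts as pressed past 0.002.
- key_hash (a joint): How far hash key (row 4, column 3) is pressed, m: 0 up, 0.005 fully down; counts as pressed past 0.002.
- key_mute (a joint): How far mute key (grey, left key of the front row) is pressed, m: 0 up, 0.005 fully down; counts as pressed past 0.002.
- key_redial (a joint): How far redial key (grey, middle key of the front row) is pressed, m: 0 up, 0.005 fully down; counts as pressed past 0.002. Front row of function keys, 42 mm before star 0 hash, in the same columns: grey mute (handset side), grey redial, green speaker.
- key_speaker (a joint): How far speaker key (green, right key of the front row) is pressed, m: 0 up, 0.005 fully down; counts as pressed past 0.002. All keys: sprung, 1.5 N to start moving, 3.3 N at 2 mm, 6 N fully down (hard stop; the phone must never feel over 20 N), straight into the face, come up by themselves.
- handset_mid (a point): Middle of the grip of the loose cordless handset (204 mm long, 48 mm wide, 160 g, slate grey), 31 mm over the face, its highest part 40 mm over it; x along it to the phone's back. It lies face down in its cradle on the phone's left side.
- carton_mid (a point): Centre of a loose carton of screws, 75 x 110 x 50 mm, brown and blue, 400 g; stands beside the phone.
- tape_mid (a point): Centre of a loose yellow and black tape measure, 70 x 38 x 54 mm high; stands beside the phone.
- mug_mid (a point): Centre of a white mug, 76 mm across plus handle, 88 mm high; stands beside the phone.

How it is judged:
By the outcome, as a careful person would: the job done as asked, in the order asked, and still so for the second after the job is handed in, with the robot touching nothing.
It also fails if it takes over 48 s, if anything falls off the work surface, if the arm or the gripper's body presses on something with over 40 N, if the wrist force passes 120 N, or if a joint passes its speed limit or range.

## Working session

There is one attempt and no reset: what is moved stays moved. The work goes in short steps, Python scripts to look and compute and a tool call to move; the robot and the scene stay as the last step left them, time stands still between calls to the robot, and variables do not carry over. Pictures are saved under pics/ and viewed, and the job is handed in when it is done.

Besides the shell and the picture viewer there is one more tool, called in YAML: its name, and indented under it one key for each argument. drive_tool: Moves the arm, as the interface text tells. Shift numbers are shares of 4 cm and turn numbers shares of 0.12 rad, none past 1 either way. Its arguments: {"type":"object","properties":{"rows":{"type":"string"},"newtons":{"type":"number"}},"required":["rows"]}

```bash
ls; mkdir -p pics
python3 - <<'E'
from rig import env, vision
import cv2
s=env.state(); print(s)
for n in("scene","top"):
    d=vision.snapshot(n); cv2.imwrite(f"pics/{n}0.png",cv2.resize(d["color"][:,:,::-1],(800,600),interpolation=cv2.INTER_CUBIC))
    print(n,{k:d[k] for k in d if k!="color"})
    for t in("phone","key_speaker_top","key_2_top","key_9","handset_mid","carton_mid","mug_mid","tape_mid"):
        print(t,[(r["score"],r["extent"]) for r in vision.search_frame(n,t)][:14])
E
```

```text
pics
{'time_s': 0.0, 'joint_pos': array([ 6.60611156e+01,  7.24117766e+00, -2.32639094e+00,  8.05227506e+01,
        1.08653625e-04,  9.00004807e+01]), 'joint_velocities': array([-0.00821174, -0.05043639,  0.09139476,  0.11729853, -0.01862606,
        0.05022224]), 'joint_efforts': array([ 8.28908887e-04, -4.35915756e+01,  3.52925205e+01,  1.73480163e-02,
        8.04256229e-05,  5.63009905e-07]), 'ee_pos': array([0.21287627, 0.47950507, 0.25252939]), 'tcp_rot': array([[ 9.13975386e-01, -6.41362662e-04,  4.05769125e-01],
       [-4.05769632e-01, -1.43999577e-03,  9.13974251e-01],
       [-1.88313633e-06, -9.99998758e-01, -1.57636618e-03]]), 'wrist_force': array([-0.63716246,  0.66181425,  0.08350283]), 'wrist_torque': array([ 0.01009269, -0.02305063,  0.02909558]), 'grip_width': 0.08547151950508938}
scene {'fx': 506.9721244302885, 'fy': 506.9721244302885, 'cx': 285.829551600024, 'cy': 207.56555759881428, 'k1': -0.000104501353684177, 'R': array([[-0.20983231,  0.97769626,  0.00896809],
       [ 0.79406144,  0.17575809, -0.58187243],
       [-0.57047071, -0.11497442, -0.81323063]]), 't
[... 1131 characters left out ...]
60.1, 56.6, 44.7])]
key_speaker_top [(0.58, [345.9, 264.2, 12.3, 9.7])]
key_2_top [(0.29, [348.6, 262.0, 13.7, 7.6])]
key_9 [(0.63, [334.6, 196.0, 9.3, 13.8]), (0.55, [325.1, 214.8, 7.7, 11.8]), (0.5, [329.2, 244.2, 7.5, 13.6]), (0.48, [340.6, 228.5, 12.9, 10.0]), (0.4, [337.3, 213.2, 12.5, 10.4]), (0.39, [325.3, 231.9, 8.9, 9.2])]
handset_mid [(0.58, [254.9, 187.5, 42.6, 104.9])]
carton_mid [(0.74, [182.0, 207.2, 65.2, 55.6]), (0.68, [317.3, 201.7, 14.7, 11.9]), (0.65, [304.7, 220.4, 9.1, 11.1]), (0.39, [354.6, 158.5, 58.6, 45.8])]
mug_mid [(0.76, [352.2, 157.5, 59.7, 47.9]), (0.59, [316.2, 270.5, 12.1, 8.4])]
tape_mid [(0.81, [390.0, 233.3, 35.3, 39.8]), (0.37, [310.0, 244.3, 13.0, 14.8])]
```

View pics/scene0.png

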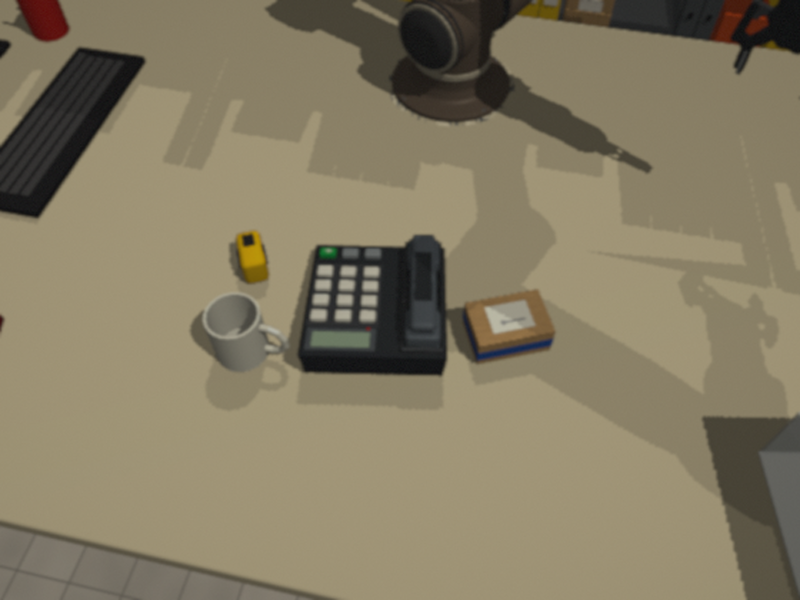

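View pics/top0.png

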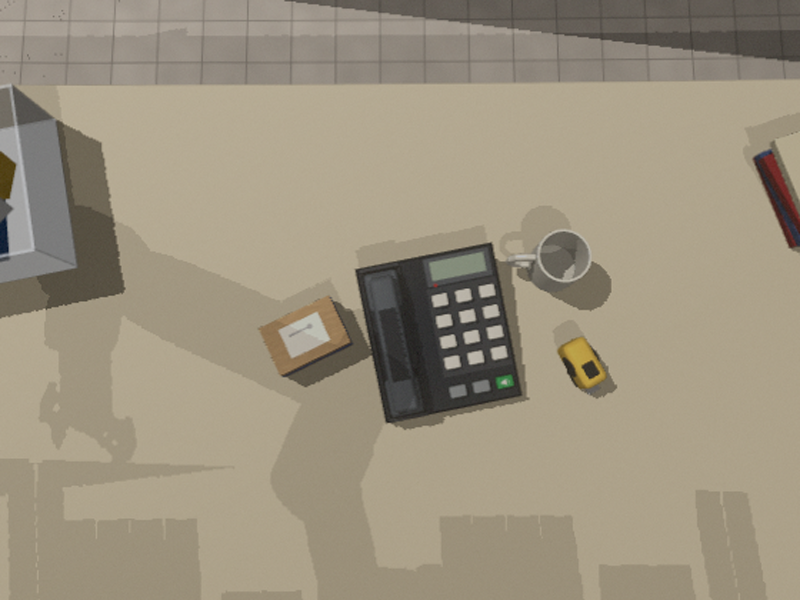

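Run:
```python
import cv2
from rig import vision
d=vision.snapshot("top")["color"][:,:,::-1]; cv2.imwrite("pics/top0_raw.png",d)
c=d[165:300,240:375]; cv2.imwrite("pics/topcrop.png",cv2.resize(c,(594,594),interpolation=cv2.INTER_CUBIC))
d=vision.snapshot("scene")["color"][:,:,::-1]; cv2.imwrite("pics/scene0_raw.png",d)
c=d[160:270,195:325]; cv2.imwrite("pics/scenecrop.png",cv2.resize(c,(702,594),interpolation=cv2.INTER_CUBIC))
```

```text
(no output)
```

View pics/topcrop.png

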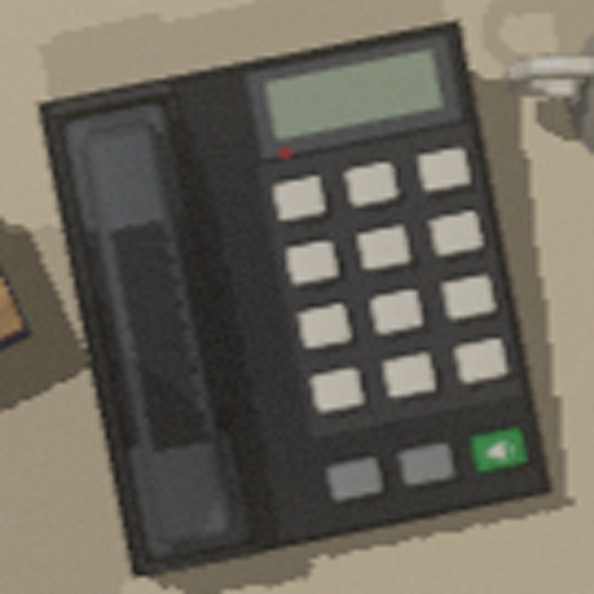

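View pics/scenecrop.png

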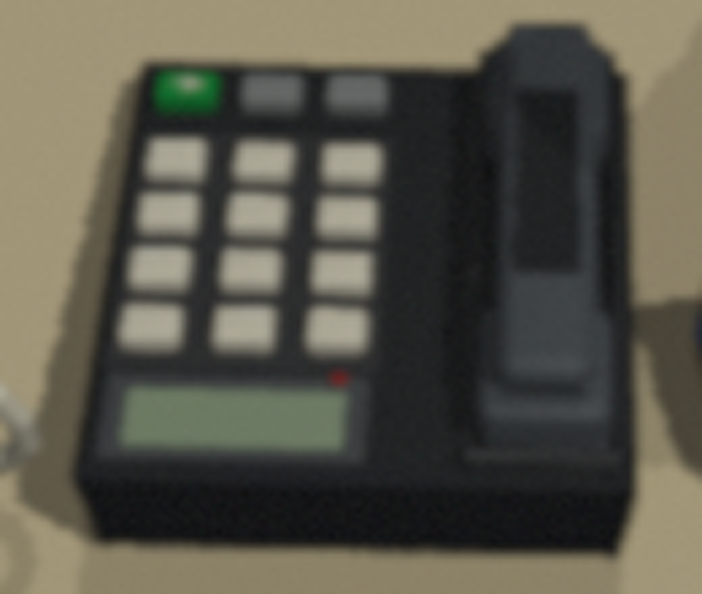

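The pictures show the phone turned by about 10°. In the top view the green speaker key is at about pixel (353,267) and the keypad lies to its upper left. The mug handle is next to the back right corner, and the handset is on the left. Next I'll fit the phone's pose from the key blobs in both cameras.

```bash
cat > fit.py <<'E'
import numpy as np, cv2
from rig import env, vision
from scipy.optimize import least_squares, linear_sum_assignment
S=np.deg2rad(10)
def proj(d,X):
    X=np.atleast_2d(X); c=X@d["R"].T+d["t"]; u=c[:,:2]/c[:,2:]; r2=(u**2).sum(1,keepdims=True)
    u=u*(1+d["k1"]*r2); return u*[d["fx"],d["fy"]]+[d["cx"],d["cy"]]
def Rp(yaw):
    c,s=np.cos(yaw),np.sin(yaw); Rz=np.array([[c,-s,0],[s,c,0],[0,0,1]])
    return Rz@np.array([[np.cos(S),0,-np.sin(S)],[0,1,0],[np.sin(S),0,np.cos(S)]])
keys={}
for i,n in enumerate("123456789*0#"): keys[n]=((1-i//3)*.030,(1-i%3)*.034)
for j,n in enumerate(("mute","redial","spk")): keys[n]=(-.060-.042,(1-j)*.034)
def keypos(p,n):  # p: key5 top x,y,z,yaw
    a,b=keys[n]; return p[:3]+Rp(p[3])@np.array([a,b,0])
def hullc(d,p,n):
    w,h=(.012,.0085) if n=="spk" else (.011,.009)
    R=Rp(p[3]);q=keypos(p,n)
    P=[q+R@np.array([sx*h,sy*w,z]) for sx in(-1,1) for sy in(-1,1) for z in(0,-.008)]
    H=cv2.convexHull(proj(d,P).astype(np.float32)); m=cv2.moments(H); return np.array([m["m10"]/m["m00"],m["m01"]/m["m00"]])
def blobs(img,win):
    x0,y0,x1,y1=win; f=4
    c=cv2.resize(img[y0:y1,x0:x1],None,fx=f,fy=f,interpolation=cv2.INTER_CUBIC).astype(int)
    r,g,b=c[...,0],c[...,1],c[...,2]
    out=[]
    white=(r>115)&(abs(r-b)<38); green=(g>r+30)&(g>b+20)
    for m,k in((white,"w"),(green,"g")):
        n,_,st,ce=cv2.connectedComponentsWithStats(m.astype(np.uint8))
        for i in range(1,n):
            out.append((k,st[i,4]/f/f,(ce[i]-(f-1)/2)/f+[x0,y0]))
    return out
E
python3 - <<'E'
from fit import *
top=vision.snapshot("top"); sc=vision.snapshot("scene")
bt=blobs(top["color"],(240,165,375,300)); bs=blobs(sc["color"],(195,160,325,270))
for b in bt+bs:
    if b[1]>10: print(b[0],round(b[1]),b[2].round(1))
E
```

```text
w 4586 [320.6 215.4]
w 488 [319.9 186.1]
w 92 [340.4 203. ]
w 93 [323.9 206.3]
w 93 [307.5 209.6]
w 94 [343.2 217.6]
w 93 [326.8 220.8]
w 92 [310.3 224.2]
w 93 [346. 232.]
w 93 [329.6 235.4]
w 93 [313.3 238.7]
w 94 [348.9 246.5]
w 94 [332.5 249.8]
w 1243 [253.6 278.2]
w 93 [316.1 253.2]
w 12 [352.7 267.1]
w 62 [336.5 270.1]
w 62 [320.1 273.5]
g 87 [352.8 266.7]
w 750 [292.2 195. ]
w 74 [227.3 189. ]
w 70 [243.4 189.4]
w 70 [259.7 189.8]
w 74 [225.8 198.9]
w 76 [242.2 199.2]
w 73 [258.8 199.6]
w 80 [224.2 209.1]
w 76 [241.  209.5]
w 77 [258. 210.]
w 83 [222.6 219.9]
w 82 [239.8 220.2]
w 82 [256.9 220.5]
w 861 [261.8 262.7]
w 60 [197.6 262.4]
g 88 [229.2 176.6]
```

```bash
cat >> fit.py <<'E'
def measure(verbose=True):
    cams=[]
    for n,w,k0 in(("top",(240,165,375,300),None),("scene",(195,160,325,270),None)):
        d=vision.snapshot(n); b=blobs(d["color"],w)
        W=np.array([x[2] for x in b if x[0]=="w" and 66<x[1]<110]); G=[x for x in b if x[0]=="g" and x[1]>60]
        cams.append((d,W,max(G,key=lambda x:x[1])[2] if G else None))
    dig=list("123456789*0#")
    def resid(p,use=(0,1)):
        r=[]
        for i in use:
            d,W,g=cams[i]
            P=np.array([hullc(d,p,n) for n in dig]); D=np.linalg.norm(P[:,None]-W[None],axis=2)
            a,c=linear_sum_assignment(D)
            r+=list((P[a]-W[c]).ravel())
            if g is not None: r+=list(2*(hullc(d,p,"spk")-g))
        return np.array(r)
    return cams,resid
E
python3 - <<'E'
from fit import *
cams,resid=measure()
d=cams[0][0]
# init: ray thru key5 blob to z=.055
uv=np.array([326.8,220.8]); r=np.array([(uv[0]-d["cx"])/d["fx"],(uv[1]-d["cy"])/d["fy"],1]); C=-d["R"].T@d["t"]; v=d["R"].T@r
x0=C+v*(.055-C[2])/v[2]; p0=np.r_[x0,0.17]
print(p0,len(cams[0][1]),len(cams[1][1]))
for use in((0,),(1,),(0,1)):
    s=least_squares(resid,p0,args=(use,),diff_step=1e-4,x_scale=[.01,.01,.01,.1]); J=s.jac
    print(use,s.x.round(4),np.sqrt(np.mean(s.fun**2)).round(3))
    # fixed z variants
    s2=least_squares(lambda q:resid(np.r_[q[:2],.055,q[2]],use),[p0[0],p0[1],p0[3]],diff_step=1e-4); print("  z=.055",s2.x.round(4),np.sqrt(np.mean(s2.fun**2)).round(3))
p=s.x
np.save("p.npy",p)
for n in("spk","2","9","4"): print(n,keypos(p,n).round(4))
# phone outline check in top: centre guess from top corner outline
for name,(dx,dy) in {}.items(): pass
E
```

```text
[ 0.57177387 -0.0500252   0.055       0.17      ] 12 12
(0,) [ 0.5712 -0.0502  0.0574  0.1938] 0.019
  z=.055 [ 0.5714 -0.0505  0.1938] 0.056
(1,) [ 0.5679 -0.0501  0.0538  0.1932] 0.184
  z=.055 [ 0.5687 -0.0498  0.1931] 0.186
(0, 1) [ 0.571  -0.0496  0.0581  0.1936] 0.265
  z=.055 [ 0.5703 -0.05    0.1939] 0.505
spk [ 0.479  -0.1023  0.0404]
2 [ 0.6    -0.0439  0.0634]
9 [ 0.5486 -0.0886  0.0529]
4 [ 0.5645 -0.0162  0.0581]
```

Run:
```python
from fit import *
d=vision.snapshot("top"); p=np.load("p.npy")
obs=np.array([[364.5,276.4],[270.9,295.5],[344.5,170.5],[249.5,188.4]])-.4
L=[(-.1125,-.1,.026),(-.1125,.1,.026),(.1125,-.1,.066),(.1125,.1,.066)]
def f(q):
    c,s=np.cos(q[2]),np.sin(q[2]); return (proj(d,[[q[0]+c*x-s*y,q[1]+s*x+c*y,z] for x,y,z in L])-obs).ravel()
s=least_squares(f,[p[0],0,.19]); q=s.x; print(q.round(4),s.fun.round(2))
c,s_=np.cos(q[2]),np.sin(q[2]); e=p[:2]-q[:2]; lx=c*e[0]+s_*e[1]; ly=-s_*e[0]+c*e[1]
print("key5 local",lx,ly,"z top",.046+np.tan(S)*lx+.008*np.cos(S)+ .008*np.sin(S)*np.tan(S))
```

```text
[ 0.5493 -0.0103  0.1893] [ 1.49  1.67 -0.86  1.81  0.55 -2.27 -1.17 -1.38]
key5 local 0.01390136177224237 -0.04266054566284618 z top 0.05657459804412153
```

drive_tool:
  rows: "0.42 -0.97 0 0 0 1 0;0.42 -0.97 0 0 0 1 0;0.42 -0.97 0 0 0 1 0"
  newtons: 20

```text
time_s: 1.55
ee_pos: [0.2636, 0.3623, 0.2531]
tcp_rot: [[0.999, 0.0, 0.051], [-0.051, -0.0, 0.999], [0.0, -1.0, -0.0]]
wrist_force: [0.7, 0.8, -0.4]
grip_width: 0.0439
```

```bash
python3 -c "
from rig import env
s=env.state();print(s['time_s'],s['joint_pos'].round(1),s['ee_pos'].round(4),s['tcp_rot'].round(3),s['grip_width'])"
```

```text
1.55 [ 54.   -1.1 -11.1  80.   -0.   56.9] [0.2636 0.3623 0.2531] [[ 0.999  0.     0.051]
 [-0.051 -0.     0.999]
 [ 0.    -1.    -0.   ]] 0.04389867812043232
```

drive_tool:
  rows: "0.387 -0.9 0 0 0 1 0;0.387 -0.9 0 0 0 1 0;0.387 -0.9 0 0 0 0.095 0;0.387 -0.9 0 0.14 -0.714 0 0;0.387 -0.9 0 0.14 -0.714 0 0;0.387 -0.9 0 0 0 0 0;0.387 -0.9 0 0 0 0 0;0.387 -0.9 -0.3 0 0 0 0;0.387 -0.9 -0.3 0 0 0 0;0.387 -0.9 -0.3 0 0 0 0;0.387 -0.9 -0.3 0 0 0 0;0.387 -0.9 -0.3 0 0 0 0;0.387 -0.9 -0.3 0 0 0 0;0 0 0 0 0 0 0;0 0 0 0 0 0 0"

```text
time_s: 3.05
ee_pos: [0.4643, -0.1052, 0.1807]
tcp_rot: [[0.967, 0.169, -0.19], [0.187, 0.034, 0.982], [0.172, -0.985, 0.001]]
wrist_force: [0.1, 0.1, -0.5]
grip_width: -0.0002
```

```bash
cat > look.py <<'E'
import sys
from fit import *
s=env.state(); R=Rp(np.load("p.npy")[3]); print(s['time_s'],s['joint_pos'].round(1),s['ee_pos'].round(4),s['wrist_force'].round(2),s['grip_width'])
print("rot err", (s['tcp_rot']).round(4).tolist(), R.round(4).tolist())
tag=sys.argv[1]
for n,w in(("top",(230,155,375,300)),("scene",(185,130,325,270))):
    d=vision.snapshot(n)["color"][:,:,::-1]; x0,y0,x1,y1=w
    cv2.imwrite(f"pics/{n}_{tag}.png",cv2.resize(d[y0:y1,x0:x1],(580,580),interpolation=cv2.INTER_CUBIC))
E
python3 look.py a
```

```text
3.05 [-15.3  -4.5 -24.1  61.5   4.4 -25.9] [ 0.4643 -0.1052  0.1807] [ 0.1   0.13 -0.54] -0.0001694005629588849
rot err [[0.9671, 0.169, -0.1904], [0.1874, 0.0338, 0.9817], [0.1723, -0.985, 0.001]] [[0.9664, -0.1924, -0.1704], [0.1895, 0.9813, -0.0334], [0.1736, 0.0, 0.9848]]
```

View pics/top_a.png

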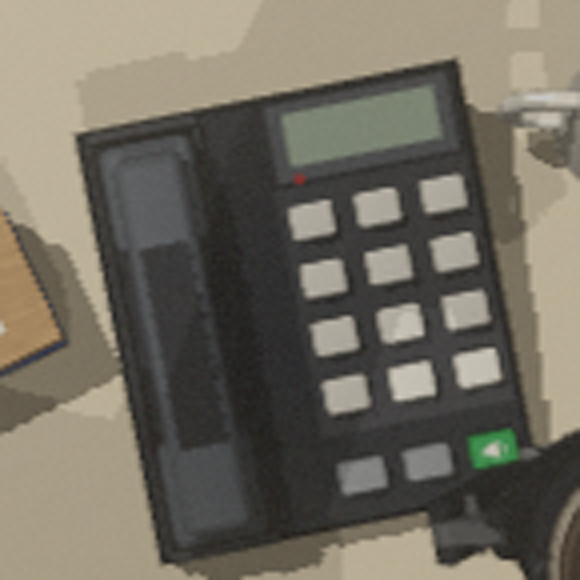

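View pics/scene_a.png

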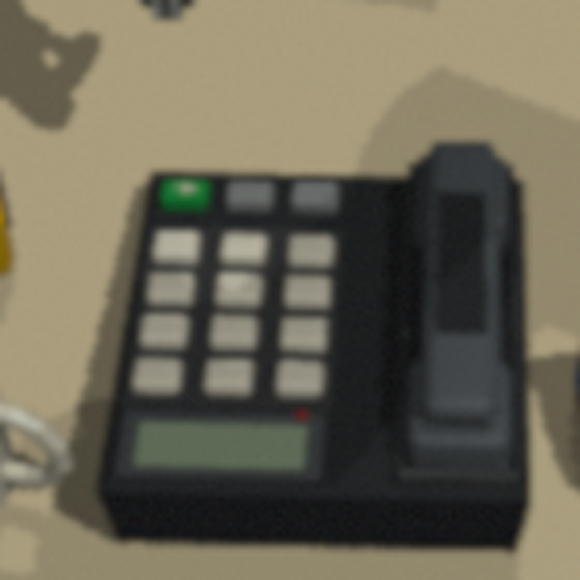

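drive_tool:
  rows: "0.07 0.014 -0.86 0 0 0 0;0.07 0.014 -0.86 0 0 0 0;0.07 0.014 -0.86 0 0 0 0;0 0 0 0 0 0 0;0 0 0 0 0 0 0"

```text
time_s: 3.65
ee_pos: [0.4729, -0.1019, 0.0789]
tcp_rot: [[0.966, 0.17, -0.194], [0.191, 0.034, 0.981], [0.174, -0.985, 0.0]]
wrist_force: [0.5, -0.2, 0.7]
grip_width: -0.0001
```

```bash
python3 look.py b
```

```text
3.65 [-14.6  -0.4 -33.6  47.8   4.3 -25.5] [ 0.4729 -0.1019  0.0789] [ 0.46 -0.19  0.75] -0.00013970579086988662
rot err [[0.9661, 0.1702, -0.1941], [0.1911, 0.0339, 0.981], [0.1736, -0.9848, 0.0002]] [[0.9664, -0.1924, -0.1704], [0.1895, 0.9813, -0.0334], [0.1736, 0.0, 0.9848]]
```

View pics/top_b.png

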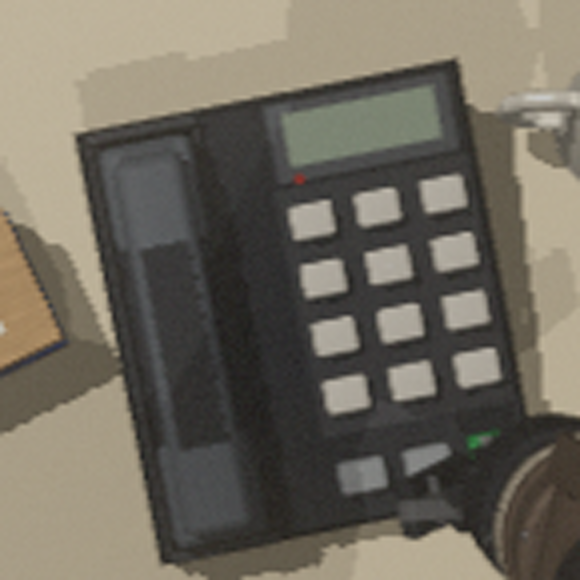

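View pics/scene_b.png

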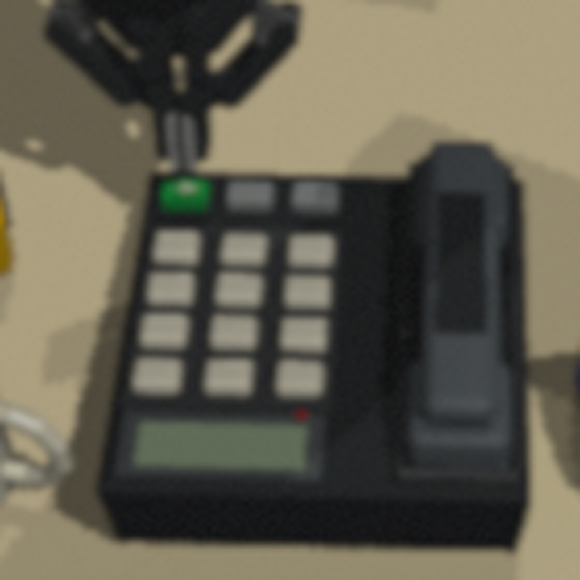

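drive_tool:
  rows: "0.026 -0.035 -0.148 0 0 0 0;0.026 0.005 -0.148 0 0 0 0;0 0 0 0 0 0 0;0 0 0 0 0 0 0"

```text
time_s: 4.15
ee_pos: [0.475, -0.1041, 0.0662]
tcp_rot: [[0.966, 0.17, -0.192], [0.189, 0.034, 0.981], [0.173, -0.985, 0.0]]
wrist_force: [0.1, -1.2, 0.2]
grip_width: 0.0001
```

```bash
python3 look.py c
```

```text
4.15 [-14.8   0.5 -34.4  46.1   4.4 -25.6] [ 0.475  -0.1041  0.0662] [ 0.15 -1.19  0.25] 0.00010451256419304168
rot err [[0.9665, 0.1701, -0.1923], [0.1893, 0.0335, 0.9813], [0.1734, -0.9848, 0.0002]] [[0.9664, -0.1924, -0.1704], [0.1895, 0.9813, -0.0334], [0.1736, 0.0, 0.9848]]
```

View pics/scene_c.png

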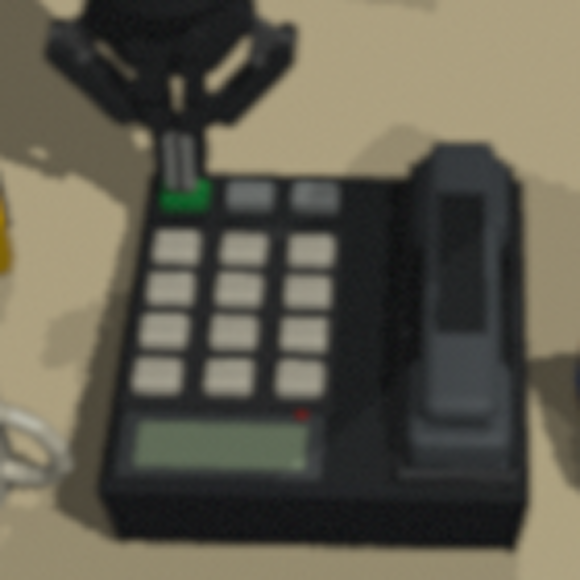

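drive_tool:
  rows: "0.0043 0.0008 -0.0246 0 0 0 0;0.0043 0.0008 -0.0246 0 0 0 0;0 0 0 0 0 0 0;0 0 0 0 0 0 0"

```text
time_s: 4.65
ee_pos: [0.4754, -0.104, 0.0643]
tcp_rot: [[0.966, 0.17, -0.192], [0.189, 0.033, 0.981], [0.174, -0.985, 0.0]]
wrist_force: [-0.6, -0.4, 0.7]
grip_width: -0.0002
```

drive_tool:
  rows: "0.0043 0.0008 -0.0246 0 0 0 0;0.0043 0.0008 -0.0246 0 0 0 0;0 0 0 0 0 0 0;0 0 0 0 0 0 0"

```text
time_s: 5.05
ee_pos: [0.4758, -0.1039, 0.0623]
tcp_rot: [[0.966, 0.17, -0.192], [0.189, 0.033, 0.981], [0.174, -0.985, 0.0]]
wrist_force: [0.3, 0.2, -0.0]
grip_width: -0.0
```

drive_tool:
  rows: "0.0043 0.0008 -0.0246 0 0 0 0;0 0 0 0 0 0 0;0 0 0 0 0 0 0"

```text
time_s: 5.35
ee_pos: [0.476, -0.1039, 0.0613]
tcp_rot: [[0.966, 0.17, -0.192], [0.189, 0.033, 0.981], [0.174, -0.985, 0.0]]
wrist_force: [0.4, 1.0, -0.0]
grip_width: 0.0
```

drive_tool:
  rows: "0.0043 0.0008 -0.0246 0 0 0 0;0 0 0 0 0 0 0;0 0 0 0 0 0 0"

```text
time_s: 5.65
ee_pos: [0.4762, -0.1039, 0.0605]
tcp_rot: [[0.966, 0.171, -0.192], [0.189, 0.033, 0.981], [0.174, -0.985, -0.0]]
wrist_force: [-0.2, 0.1, 1.9]
grip_width: 0.0001
```

drive_tool:
  rows: "0.0043 0.0008 -0.0246 0 0 0 0;0 0 0 0 0 0 0;0 0 0 0 0 0 0"

```text
time_s: 5.95
ee_pos: [0.4764, -0.1039, 0.0594]
tcp_rot: [[0.966, 0.171, -0.192], [0.189, 0.033, 0.981], [0.174, -0.985, -0.0]]
wrist_force: [-0.4, -0.3, 2.7]
grip_width: -0.0002
```

drive_tool:
  rows: "0.0043 0.0008 -0.0246 0 0 0 0;0.0047 0.0009 -0.03 0 0 0 0;0 0 0 0 0 0 0;0 0 0 0 0 0 0"

```text
time_s: 6.35
ee_pos: [0.4768, -0.1038, 0.0573]
tcp_rot: [[0.966, 0.171, -0.192], [0.19, 0.033, 0.981], [0.174, -0.985, -0.0]]
wrist_force: [-2.1, -0.1, 4.9]
grip_width: -0.0003
```

drive_tool:
  rows: "-0.064 -0.012 0.37 0 0 0 0;-0.064 -0.013 0.37 0 0 0 0;0 0 0 0 0 0 0;0 0 0 0 0 0 0"

```text
time_s: 6.75
ee_pos: [0.4716, -0.1048, 0.0864]
tcp_rot: [[0.966, 0.171, -0.192], [0.189, 0.033, 0.981], [0.174, -0.985, -0.0]]
wrist_force: [1.0, 0.5, -0.7]
grip_width: -0.0002
```

drive_tool:
  rows: "0.76 0.37 0.07 0 0 0 0;0.76 0.37 0.07 0 0 0 0;0.76 0.37 0.07 0 0 0 0;0.76 0.37 0.07 0 0 0 0;0 0 0 0 0 0 0;0 0 0 0 0 0 0;0 0 0 0 0 0 0"

```text
time_s: 7.45
ee_pos: [0.5918, -0.0458, 0.0967]
tcp_rot: [[0.967, 0.168, -0.192], [0.189, 0.033, 0.981], [0.171, -0.985, 0.001]]
wrist_force: [0.6, 0.1, -1.1]
grip_width: -0.0002
```

```bash
cat > tgt.py <<'E'
import sys
from fit import *
p=np.load("p.npy"); n=Rp(p[3])[:,2]; s=env.state(); e=s['ee_pos']
k=keypos(p,sys.argv[1])+n*(.0206+float(sys.argv[2])); print("target",k.round(4),"now",e.round(4),"shares",((k-e)/.04).round(3), "wf",s['wrist_force'].round(1),"t",s['time_s'])
print(s['tcp_rot'].round(3).tolist())
E
python3 tgt.py 2 0.004; python3 look.py d
```

```text
target [ 0.5958 -0.0447  0.0876] now [ 0.5918 -0.0458  0.0967] shares [ 0.1    0.026 -0.228] wf [ 0.6  0.1 -1.1] t 7.45
[[0.967, 0.168, -0.192], [0.189, 0.033, 0.981], [0.171, -0.985, 0.001]]
7.45 [ -5.7  10.1 -19.6  50.9   2.9 -16.6] [ 0.5918 -0.0458  0.0967] [ 0.61  0.11 -1.13] -0.00021393287340158127
rot err [[0.9669, 0.168, -0.1921], [0.1892, 0.0335, 0.9814], [0.1713, -0.9852, 0.0006]] [[0.9664, -0.1924, -0.1704], [0.1895, 0.9813, -0.0334], [0.1736, 0.0, 0.9848]]
```

View pics/scene_d.png

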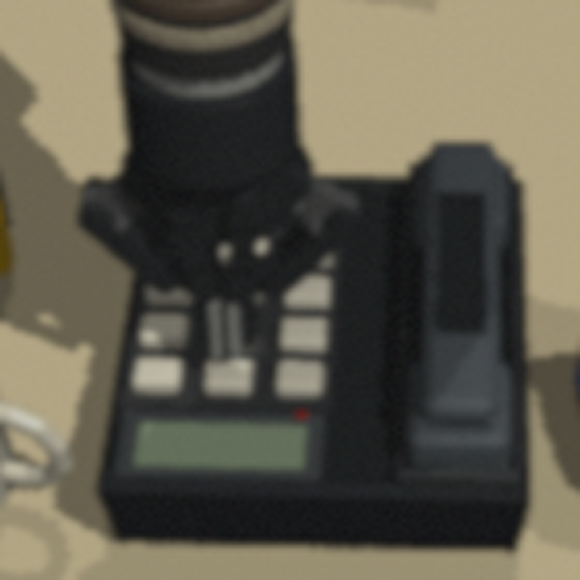

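View pics/top_d.png

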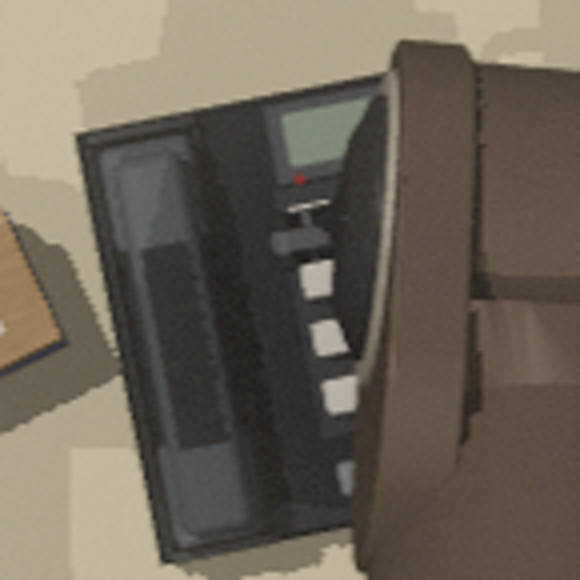

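drive_tool:
  rows: "0.05 0.013 -0.114 0 0 0 0;0.05 0.013 -0.114 0 0 0 0;0 0 0 0 0 0 0;0 0 0 0 0 0 0"

```text
time_s: 7.95
ee_pos: [0.597, -0.0447, 0.0886]
tcp_rot: [[0.967, 0.17, -0.192], [0.189, 0.033, 0.981], [0.173, -0.985, 0.0]]
wrist_force: [-0.4, -0.0, 0.5]
grip_width: 0.0003
```

drive_tool:
  rows: "0.0043 0.0008 -0.0246 0 0 0 0;0.0043 0.0008 -0.0246 0 0 0 0;0 0 0 0 0 0 0;0 0 0 0 0 0 0"

```text
time_s: 8.35
ee_pos: [0.5975, -0.0445, 0.0869]
tcp_rot: [[0.966, 0.17, -0.192], [0.19, 0.033, 0.981], [0.174, -0.985, 0.0]]
wrist_force: [-0.0, -0.6, -0.3]
grip_width: 0.0003
```

```bash
python3 tgt.py 2 0
```

```text
target [ 0.5965 -0.0446  0.0836] now [ 0.5975 -0.0445  0.0869] shares [-0.026 -0.003 -0.082] wf [-0.  -0.6 -0.3] t 8.35
[[0.966, 0.17, -0.192], [0.19, 0.033, 0.981], [0.174, -0.985, 0.0]]
```

drive_tool:
  rows: "-0.015 0 -0.025 0 0 0 0;-0.015 0 -0.025 0 0 0 0;0 0 -0.025 0 0 0 0;0 0 0 0 0 0 0;0 0 0 0 0 0 0"

```text
time_s: 8.85
ee_pos: [0.5963, -0.0445, 0.0839]
tcp_rot: [[0.966, 0.17, -0.192], [0.189, 0.033, 0.981], [0.174, -0.985, 0.0]]
wrist_force: [0.0, 0.1, -0.0]
grip_width: 0.0
```

drive_tool:
  rows: "0.0043 0.0008 -0.0246 0 0 0 0;0 0 0 0 0 0 0;0 0 0 0 0 0 0"

```text
time_s: 9.15
ee_pos: [0.5965, -0.0445, 0.0831]
tcp_rot: [[0.966, 0.171, -0.192], [0.189, 0.033, 0.981], [0.174, -0.985, -0.0]]
wrist_force: [0.4, 0.1, 1.6]
grip_width: -0.0001
```

drive_tool:
  rows: "0.0043 0.0008 -0.0246 0 0 0 0;0 0 0 0 0 0 0;0 0 0 0 0 0 0"

```text
time_s: 9.45
ee_pos: [0.5967, -0.0444, 0.0821]
tcp_rot: [[0.966, 0.171, -0.192], [0.189, 0.033, 0.981], [0.174, -0.985, -0.0]]
wrist_force: [-0.4, 0.7, 2.8]
grip_width: -0.0002
```

drive_tool:
  rows: "0.005 0.001 -0.03 0 0 0 0;0.005 0.001 -0.03 0 0 0 0;0 0 0 0 0 0 0;0 0 0 0 0 0 0"

```text
time_s: 9.85
ee_pos: [0.5971, -0.0444, 0.0797]
tcp_rot: [[0.966, 0.171, -0.192], [0.189, 0.033, 0.981], [0.174, -0.985, -0.0]]
wrist_force: [-1.7, 0.7, 4.0]
grip_width: -0.0001
```

drive_tool:
  rows: "-0.054 -0.01 0.31 0 0 0 0;-0.054 -0.01 0.31 0 0 0 0;0 0 0 0 0 0 0;0 0 0 0 0 0 0"

```text
time_s: 10.25
ee_pos: [0.593, -0.0452, 0.105]
tcp_rot: [[0.966, 0.172, -0.192], [0.189, 0.033, 0.981], [0.175, -0.985, -0.0]]
wrist_force: [-0.4, 1.4, -0.6]
grip_width: 0.0
```

```bash
python3 tgt.py 9 0.012
```

```text
target [ 0.543  -0.0897  0.085 ] now [ 0.593  -0.0452  0.105 ] shares [-1.251 -1.112 -0.499] wf [-0.4  1.4 -0.6] t 10.25
[[0.966, 0.172, -0.192], [0.189, 0.033, 0.981], [0.175, -0.985, -0.0]]
```

drive_tool:
  rows: "-0.417 -0.371 -0.1 0 0 0 0;-0.417 -0.371 -0.1 0 0 0 0;-0.417 -0.371 -0.1 0 0 0 0;0 0 -0.1 0 0 0 0;0 0 -0.1 0 0 0 0;0 0 0 0 0 0 0;0 0 0 0 0 0 0;0 0 0 0 0 0 0"

```text
time_s: 11.05
ee_pos: [0.5433, -0.0892, 0.0844]
tcp_rot: [[0.966, 0.171, -0.193], [0.19, 0.034, 0.981], [0.174, -0.985, 0.0]]
wrist_force: [-0.1, -0.6, 0.9]
grip_width: 0.0
```

```bash
python3 tgt.py 9 0.002; python3 look.py e
```

```text
target [ 0.5447 -0.0894  0.0752] now [ 0.5433 -0.0892  0.0844] shares [ 0.036 -0.004 -0.23 ] wf [-0.1 -0.6  0.9] t 11.05
[[0.966, 0.171, -0.193], [0.19, 0.034, 0.981], [0.174, -0.985, 0.0]]
11.05 [-11.2   6.2 -25.8  48.7   3.8 -22. ] [ 0.5433 -0.0892  0.0844] [-0.13 -0.63  0.88] 3.8055655683306946e-05
rot err [[0.9662, 0.1707, -0.1932], [0.1902, 0.0336, 0.9812], [0.174, -0.9848, 0.0]] [[0.9664, -0.1924, -0.1704], [0.1895, 0.9813, -0.0334], [0.1736, 0.0, 0.9848]]
```

View pics/scene_e.png

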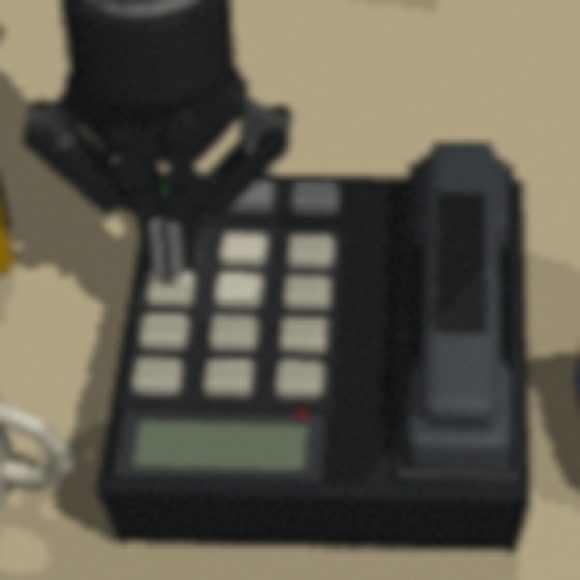

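The view from the back shows the phone unmoved. The fingertip is just above the third-row, robot's-right key at about (170,275), which is digit 9. I'm pressing it.

drive_tool:
  rows: "0.018 -0.002 -0.115 0 0 0 0;0.018 -0.002 -0.115 0 0 0 0;0 0 0 0 0 0 0;0 0 0 0 0 0 0"

```text
time_s: 11.55
ee_pos: [0.5439, -0.0898, 0.0748]
tcp_rot: [[0.967, 0.17, -0.192], [0.189, 0.034, 0.981], [0.173, -0.985, 0.0]]
wrist_force: [0.4, 0.0, 0.2]
grip_width: -0.0001
```

drive_tool:
  rows: "0.0043 0.0008 -0.0246 0 0 0 0;0.0043 0.0008 -0.0246 0 0 0 0;0 0 0 0 0 0 0;0 0 0 0 0 0 0"

```text
time_s: 11.95
ee_pos: [0.5445, -0.0898, 0.0732]
tcp_rot: [[0.966, 0.171, -0.192], [0.189, 0.033, 0.981], [0.174, -0.985, 0.0]]
wrist_force: [0.8, -0.7, -0.1]
grip_width: 0.0001
```

drive_tool:
  rows: "0.0043 0.0008 -0.0246 0 0 0 0;0 0 0 0 0 0 0;0 0 0 0 0 0 0"

```text
time_s: 12.25
ee_pos: [0.5447, -0.0898, 0.0723]
tcp_rot: [[0.966, 0.171, -0.192], [0.19, 0.033, 0.981], [0.174, -0.985, -0.0]]
wrist_force: [0.2, -0.5, 1.6]
grip_width: 0.0001
```

drive_tool:
  rows: "0.005 0.001 -0.03 0 0 0 0;0.005 0.001 -0.03 0 0 0 0;0 0 0 0 0 0 0;0 0 0 0 0 0 0"

```text
time_s: 12.65
ee_pos: [0.5451, -0.0897, 0.0699]
tcp_rot: [[0.966, 0.171, -0.192], [0.189, 0.033, 0.981], [0.174, -0.985, -0.0]]
wrist_force: [-1.3, -0.1, 3.6]
grip_width: 0.0001
```

drive_tool:
  rows: "0.005 0.001 -0.025 0 0 0 0;0 0 0 0 0 0 0;0 0 0 0 0 0 0"

```text
time_s: 12.95
ee_pos: [0.5453, -0.0896, 0.0689]
tcp_rot: [[0.966, 0.171, -0.192], [0.189, 0.033, 0.981], [0.174, -0.985, -0.0]]
wrist_force: [-1.7, 0.1, 5.2]
grip_width: 0.0004
```

drive_tool:
  rows: "-0.06 -0.012 0.35 0 0 0 0;-0.06 -0.012 0.35 0 0 0 0;0 0 0 0 0 0 0;0 0 0 0 0 0 0"

```text
time_s: 13.35
ee_pos: [0.5405, -0.0906, 0.0963]
tcp_rot: [[0.966, 0.171, -0.192], [0.189, 0.033, 0.981], [0.174, -0.985, 0.0]]
wrist_force: [0.8, 0.3, -0.9]
grip_width: -0.0
```

```bash
python3 tgt.py 4 0.015
```

```text
target [ 0.5584 -0.0174  0.0932] now [ 0.5405 -0.0906  0.0963] shares [ 0.447  1.829 -0.078] wf [ 0.8  0.3 -0.9] t 13.35
[[0.966, 0.171, -0.192], [0.189, 0.033, 0.981], [0.174, -0.985, 0.0]]
```

drive_tool:
  rows: "0.15 0.61 0 0 0 0 0;0.15 0.61 0 0 0 0 0;0.147 0.609 -0.04 0 0 0 0;0 0 -0.038 0 0 0 0;0 0 0 0 0 0 0;0 0 0 0 0 0 0;0 0 0 0 0 0 0"

```text
time_s: 14.05
ee_pos: [0.5581, -0.0181, 0.0934]
tcp_rot: [[0.967, 0.17, -0.191], [0.189, 0.033, 0.982], [0.173, -0.985, -0.0]]
wrist_force: [-0.2, -0.2, 0.8]
grip_width: 0.0
```

```bash
python3 tgt.py 4 0.003; python3 look.py f
```

```text
target [ 0.5604 -0.017   0.0814] now [ 0.5581 -0.0181  0.0934] shares [ 0.059  0.028 -0.3  ] wf [-0.2 -0.2  0.8] t 14.05
[[0.967, 0.17, -0.191], [0.189, 0.033, 0.982], [0.173, -0.985, -0.0]]
14.05 [ -3.    6.4 -24.4  49.5   2.4 -13.9] [ 0.5581 -0.0181  0.0934] [-0.16 -0.18  0.75] 1.2163369859628008e-05
rot err [[0.9667, 0.17, -0.1914], [0.1885, 0.0331, 0.9815], [0.1732, -0.9849, -0.0]] [[0.9664, -0.1924, -0.1704], [0.1895, 0.9813, -0.0334], [0.1736, 0.0, 0.9848]]
```

View pics/scene_f.png

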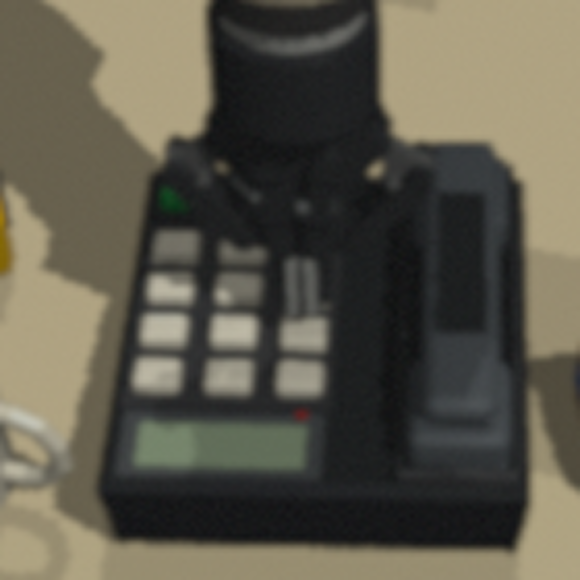

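View pics/top_f.png

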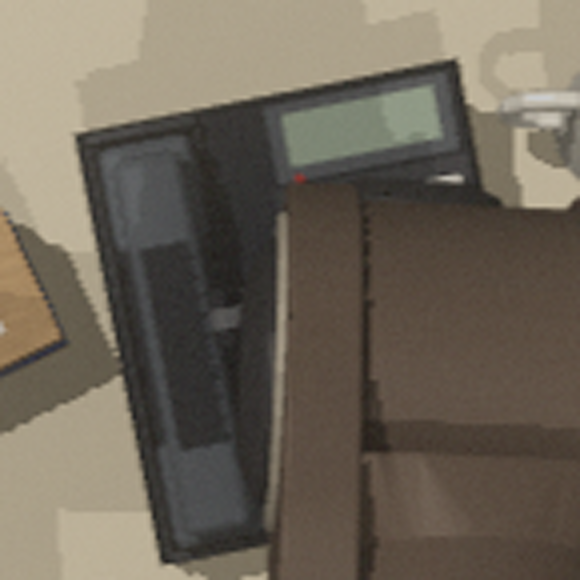

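Run:
```python
from fit import *
d1=vision.snapshot("top");d2=vision.snapshot("scene")
o1=np.array([283.5,234.5]);o2=np.array([287.6,169.8])
s=least_squares(lambda X:np.r_[proj(d1,X)[0]-o1,proj(d2,X)[0]-o2],[.55,.03,.13]);X=s.x
p=np.load("p.npy");print(X,s.fun,Rp(p[3]).T@(X-keypos(p,"4")))
```

```text
[0.53491373 0.03792216 0.15901199] [-0.07278187  0.01343195 -0.0771972  -0.00336087] [-0.00077396  0.05881693  0.10255848]
```

The elbow of the gripper linkage is about 100 mm above the key plane, well clear of the handset. The tip is over digit 4, in the second row next to the handset, so I'm pressing it.

drive_tool:
  rows: "0.03 0.014 -0.15 0 0 0 0;0.03 0.014 -0.15 0 0 0 0;0 0 0 0 0 0 0;0 0 0 0 0 0 0"

```text
time_s: 14.65
ee_pos: [0.5604, -0.0162, 0.0811]
tcp_rot: [[0.967, 0.17, -0.192], [0.19, 0.033, 0.981], [0.173, -0.985, 0.0]]
wrist_force: [-1.6, 0.9, -0.4]
grip_width: -0.0
```

drive_tool:
  rows: "0.0043 0.0008 -0.0246 0 0 0 0;0.0043 0.0008 -0.0246 0 0 0 0;0 0 0 0 0 0 0;0 0 0 0 0 0 0"

```text
time_s: 15.05
ee_pos: [0.5611, -0.0162, 0.0798]
tcp_rot: [[0.966, 0.171, -0.192], [0.189, 0.033, 0.981], [0.174, -0.985, -0.0]]
wrist_force: [-0.4, 0.3, 0.4]
grip_width: -0.0
```

drive_tool:
  rows: "0.0043 0.0008 -0.0246 0 0 0 0;0 0 0 0 0 0 0;0 0 0 0 0 0 0"

```text
time_s: 15.35
ee_pos: [0.5612, -0.0162, 0.0787]
tcp_rot: [[0.966, 0.17, -0.192], [0.189, 0.033, 0.981], [0.174, -0.985, 0.0]]
wrist_force: [0.2, -0.1, 0.6]
grip_width: 0.0003
```

drive_tool:
  rows: "0.0043 0.0008 -0.0246 0 0 0 0;0.0043 0.0008 -0.0246 0 0 0 0;0 0 0 0 0 0 0;0 0 0 0 0 0 0"

```text
time_s: 15.75
ee_pos: [0.5616, -0.0161, 0.0769]
tcp_rot: [[0.966, 0.171, -0.192], [0.189, 0.033, 0.981], [0.174, -0.985, -0.0]]
wrist_force: [-2.4, 0.7, 3.1]
grip_width: 0.0004
```

drive_tool:
  rows: "0.005 0.001 -0.0275 0 0 0 0;0.005 0.001 -0.0275 0 0 0 0;0 0 0 0 0 0 0;0 0 0 0 0 0 0"

```text
time_s: 16.15
ee_pos: [0.5621, -0.0161, 0.0747]
tcp_rot: [[0.966, 0.171, -0.192], [0.189, 0.033, 0.981], [0.174, -0.985, -0.0]]
wrist_force: [-3.1, -0.7, 4.8]
grip_width: 0.0001
```

drive_tool:
  rows: "-0.09 -0.018 0.5 0 0 0 0;-0.16 -0.03 0.9 0 0 0 0;-0.16 -0.03 0.9 0 0 0 0;-0.16 -0.03 0.9 0 0 0 0;-0.5 0.3 0.6 0 0 0 0;-0.7 0.7 0.2 0 0 0 0;-0.7 0.7 0 0 0 0 0;-0.7 0.7 0 0 0 0 0;-0.7 0.7 0 0 0 0 0;-0.5 0.7 0 0 0 0 0;0 0.7 0 0 0 0 0;0 0.7 0 0 0 0 0;0 0 0 0 0 0 0;0 0 0 0 0 0 0;0 0 0 0 0 0 0"

```text
time_s: 17.65
ee_pos: [0.3871, 0.1871, 0.2342]
tcp_rot: [[0.967, 0.17, -0.192], [0.189, 0.033, 0.981], [0.173, -0.985, -0.0]]
wrist_force: [-0.4, 0.2, -0.1]
grip_width: -0.0001
```

```bash
python3 look.py g
python3 - <<'E'
from fit import *
cams,resid=measure(); p=np.load("p.npy")
print(len(cams[0][1]),len(cams[1][1]))
for use in((0,),(1,),(0,1)):
    s=least_squares(resid,p,args=(use,),diff_step=1e-4,x_scale=[.01,.01,.01,.1]); print(use,s.x.round(4),p.round(4),np.sqrt(np.mean(s.fun**2)).round(3))
for c in cams: cv2.imwrite("pics/full_%s.png"%("top" if c is cams[0] else "scene"),c[0]["color"][:,:,::-1])
a=cv2.imread("pics/top0_raw.png").astype(int);b=cams[0][0]["color"][:,:,::-1].astype(int)
for n in ("carton_mid","tape_mid","mug_mid","handset_mid"): print(n,[(r["score"],r["extent"]) for r in vision.search_frame("top",n)][:2])
E
```

```text
17.65 [ 27.6 -10.7 -22.7  68.4  -2.8  16.3] [0.3871 0.1871 0.2342] [-0.36  0.17 -0.08] -9.227036830937354e-05
rot err [[0.9666, 0.17, -0.1919], [0.1891, 0.0329, 0.9814], [0.1731, -0.9849, -0.0004]] [[0.9664, -0.1924, -0.1704], [0.1895, 0.9813, -0.0334], [0.1736, 0.0, 0.9848]]
13 12
(0,) [ 0.5712 -0.0502  0.0575  0.1937] [ 0.571  -0.0496  0.0581  0.1936] 0.016
(1,) [ 0.5681 -0.0501  0.0541  0.1928] [ 0.571  -0.0496  0.0581  0.1936] 0.176
(0, 1) [ 0.571  -0.0496  0.0581  0.1934] [ 0.571  -0.0496  0.0581  0.1936] 0.258
carton_mid [(0.7, [181.4, 209.6, 64.2, 52.8]), (0.33, [303.1, 203.9, 10.0, 9.4])]
tape_mid [(0.74, [335.6, 197.3, 10.4, 14.2]), (0.66, [392.6, 235.6, 34.1, 39.3])]
mug_mid [(0.96, [355.2, 156.9, 57.0, 49.6])]
handset_mid [(0.67, [255.2, 189.0, 43.1, 102.3])]
```

View pics/full_top.png

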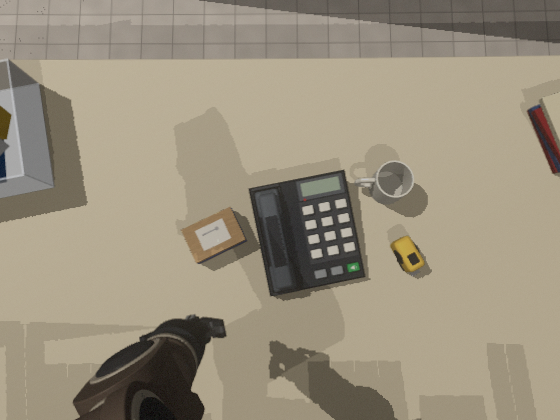

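View pics/scene_g.png

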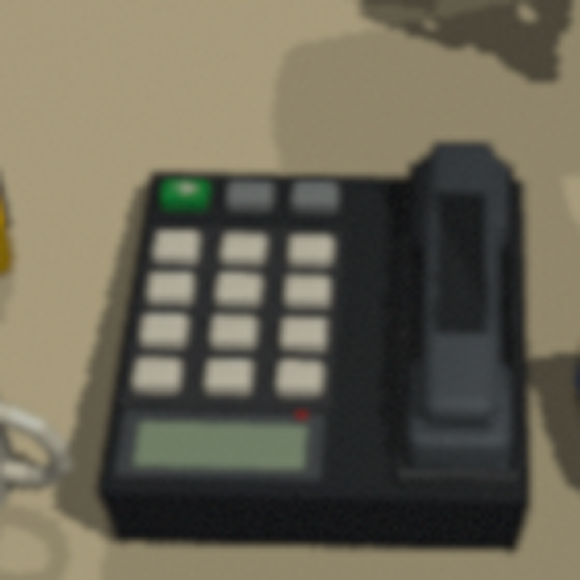

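The phone, handset, carton, tape measure and mug are all where they started, every key is up, and the hand is clear. I'm handing the job in.

```bash
python3 -c "
from rig import env
print(env.sign_off())"
```

```text
the job is handed in; nothing more can be done
None
```

I pressed speaker, 2, 9 and 4 in that order with the closed fingertips, held square to the sloping face, and handed the job in at about 18 s of the 48 s allowed.

- **Presses:** each key went down about 3.5 mm, judged from the tool height after contact, against the 2 mm that counts as a press. The measured force at the bottom was 4.3 to 5.7 N. I had no direct reading of key travel. The hand lifted at least 25 mm off each key before moving to the next.
- **Final check:** the phone's fitted position in both cameras matches the start to within about 0.3 mm. The handset is in its cradle, all keys look up, and the hand is well clear. The carton, tape measure and mug look unmoved in the pictures; the detector boxes agree with the start to about 3 pixels, roughly 5 mm.
- **Disagreements:**
  - The two cameras differed by about 3 mm on the keypad's position and height.
  - Contact came about 1.4 mm lower than the combined fit predicted, so I used the contact force to set the press depth.
  - The detector's top match for the tape measure in the last picture was a false one on the keypad. Its second match was the real tape measure, in its original place.

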